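# Hang the proof weight and hold the cam lever at top of lift

## Task

Hang the steel proof weight by its handle on the two-prong hook of the load tester and let go of it while the lever is still down at rest. Then swing the tester's cam lever up until the hook is at the highest point of its lift, and finish while still holding the lever there (a spring would pull it back), with the weight hanging freely and quietly on the hook. Leave the solder spool, the spray can and the screwdriver where they are.

Things in the scene. Friction and masses are not known exactly. Their poses are not given: they have to be found in the camera images.
- weight: Loose steel proof weight, 0.5 to 0.75 kg, on the bench: flat bar 124 (its x) x 44 (y) x 16 mm high with a rigid bail handle of 10 mm round bar: posts at x = -52 and +52 mm, straight crossbar along x between them, axis 105 mm above the underside. Opening below the crossbar 84 mm high, 94 mm wide. Origin: centre of the underside; z up.
- weight_handle (a point): Middle of the weight's handle crossbar (10 mm thick, along the weight's x), 105 mm above its underside: the place to pinch it from above, fingers closing along the weight's y. Same axes as the weight.
- tester: Grey load tester, fixed; place and yaw vary. Base plate 200 mm (x) by 260 mm (y from -100 to +160), 14 mm thick; column 50 x 70 mm at the origin, 186 mm high. The hook stands out on its +y side; the cam lever is on its -x face and leans to its -y side at rest. Origin on the bench under the column's centre; z up.
- lift: The tester's steel carriage, slides straight up by up to 19 mm as the cam turns. It carries the hook: two prongs of 8 mm round bar at tester x = -28 and +28 mm (48 mm free between), sloping down and outwards (+y) from a side plate (face at y = 47 mm, top 190 mm above the bench), then upturned tips. Origin at the tester's origin when down.
- hook_seat (a point): Where the axis of the crossbar comes to lie, across both prongs and along the tester's x, midway between them: 64 mm out from the side plate, 165 mm above the bench when down, 184 mm at the highest lift. Prong axes are 11 mm lower here. The gripper fits between the prongs. Axes as the tester's.
- hook_tip (a point): Top of the prongs' upturned tips, midway between the two, 26 mm farther out (tester +y) than the seat and 15 mm higher. The weight's flat bar must pass below the prongs and its crossbar above the tips: it comes in level from the +y side, crossbar axis 6 to 60 mm above this point, and is then lowered onto the seat.
- cam_lever (a joint): Cam lever angle, rad: 0 at rest (leaning 1.2 rad from upright to the tester's -y side), growing as it swings up; 1.2 = lever upright = highest lift; hook rise = 30 mm x (cos(q - 1.2) - 0.36), falling again past 1.2; stop at 1.9. A spring and the load always pull it back to 0: about 5 N at the grip, also at the top.
- lever_grip (a point): Middle of the lever's grip: black round sleeve, 16 mm thick, 56 mm long, along the tester's x, free to spin on its own axis, on the -x side of the lever arm. Pinch it from above, fingers closing along the tester's y. At rest 182 mm above the bench, 121 mm to the tester's -y side; at highest lift 265 mm up, right over the pivot.
- lever_pivot (a point): Point on the lever's pivot axis (along the tester's x) level with the grip's middle, 135 mm above the bench, at tester x = -83 mm, y = 0; the grip's middle travels round it on a circle of 130 mm radius. Axes as the tester's.
- spool: Bystander: solder spool, 56 mm across, 40 mm high, standing on the bench; origin at its underside.
- can: Bystander: white spray can, 54 mm across, 150 mm high; origin at its underside.
- driver: Bystander: screwdriver lying on the bench along its x; origin at its underside.
There are look-alikes about, which are no part of the job. There is more than one size of the weight; the job needs the middle-sized.

How it is judged:
By the outcome, as a careful person would: the job done as asked, in the order asked, and still so for the second after the job is handed in, while the arm keeps its last pose, push and grip.
It also fails if it takes over 64 s, if anything falls off the work surface, if the arm or the gripper's body presses on something with over 40 N, if the wrist force passes 120 N, or if a joint passes its speed limit or range.

## Robot

A 7-joint arm with a two-finger parallel gripper is mounted at the origin on the work surface. World frame = base frame: x ahead of the robot, y to its left, z up, the work surface at z = 0. Lengths are in m, angles in rad, forces in N, time in s.
With the tool pointing down it reaches from about 0.4 to 0.85 m from the base axis. Payload 10.4 kg.
Tool frame: the origin (TCP) lies at the centre of the arm's flange, where the gripper is bolted on; the fingertips stand 173 mm ahead of it and the grasp point (between the pads) lies 155 mm ahead of it; z points along the fingers, y is the line along which they close (so a half turn about z gives the same grasp; the last joint's range is limited). The gripper opens to 85 mm and grips with 20 to 120 N. Pads are 22 mm wide; open, the fingers measure 114 mm over their backs; the gripper's body (76 mm by 85 mm) begins 54 mm behind the grasp point. The pads swing forward as they close: fully open they stand 13 mm farther back than shut.
Start: joints at [1.11, 0.332, -0.065, 1.46, 0.022, 1.35, -0.088], TCP at [0.265, -0.566, 0.405] pointing down, gripper open.
Joint ranges: [-2.6, 2.6], [-0.5, 2.12], [-1.47, 1.34], [0.16, 2.42], [-1.27, 4.41], [0.06, 2.06], [-2.6, 2.6]. Speed limits (rad/s): [2.22, 2.22, 2.79, 2.79, 3.14, 3.14, 3.14].

## Interface

Orientations are given as [roll, pitch, yaw] about the fixed x, y, z axes, in that order (R = Rz(yaw) Ry(pitch) Rx(roll)).
In Python, from rig import monitor, vision, ticket gives the robot as it stands. The module is installed in compiled form; this text tells all that it offers.
- The arm moves only by the tool servo_tool, never from a script. Its arguments are lists of equal length, an entry for each row: "slide": the shift along the tool's x, y, z in units of 0.025 m (1.0 is 0.025 m), a list of three; "rotation": the turn, a rotation vector about the tool's x, y, z in units of 4 degrees (1.0 is 4 degrees), a list of three; "fingers": the gripper command: -1 is fully open, 1 is shut, values between are in proportion. A call has 1 to 20 rows; each row shifts and turns the commanded pose from where the row before left it, along the tool's axes as they then stand; what a row does not reach is not made up. A row lasts 1/12 s, in which the tool goes at most 41.7 mm and 7.16 degrees, less where a joint would pass 70% of its speed; a pose out of reach is approached as far as the arm can. A call with a number of a shift or a turn outside -1 to 1 is refused whole. A call with a gripper value outside its range is refused whole. The fingers move at their own pace and stop on an object; "newtons" is the grip in N (left out, the last holds). Time passes only in rows, so rows that do not move let the fingers close. It gives the time, the measured TCP pose, the force, the opening and the grip force at its end, in the units of the state.
- monitor.get_obs(): the state, without advancing time (a new reading comes with each control period).
- vision.grab_frame(name): name is "scene" or "top" or "wrist"; returns the picture (420x560x3 uint8, blue, green, red); there is no depth.
- vision.camera_params(name): a dict with "camera_matrix" (3x3 intrinsics, pixels), "k1" (the pictures are not rectified: a ray, as slopes to the right and down, at radius r is drawn at 1 + k1 r^2 times it, then the intrinsics apply), "rvec" (rotation vector, rad) and "tvec" (3), from world to camera coordinates, as OpenCV has them. Camera axes: x right, y down, z forward; pixel columns grow to the right and rows downward; lengths in m; the calibration is good to about 2 mm. A picture is of the moment at which its call begins: read the wrist's pose just before it. camera_params takes no time and is no camera call; for the wrist camera it gives the pose at the moment of the call.
- ticket.hand_in(): hands the job in; it is judged then, once.
Trained networks look in the newest picture that a camera, given by its name, has taken for a name from the list of things; names that differ only in an ending like _2 or _b are one class to them, and where a whole thing is asked for, a point or a joint stands for the part that bears it (a point fixed in the world has none). Each returns a list of dicts, best first, with "score" (0 to 1); they miss things now and then, are a little off and sometimes report something else, mostly with a low value. They report only what shows in the picture. A call takes as long as a camera call. They do not tell look-alikes from the thing itself.
- vision.find_in(thing, camera): "at" ([column, row] as shares, 0 to 1, of the picture: columns of its width, rows of its height, amid what is visible of it).
- vision.outline_of(thing, camera): "mask" (420x560 bool, what is visible of it) and "at" ([column, row] as shares, 0 to 1, of the picture: columns of its width, rows of its height, amid what is visible of it).
- vision.mark_of(thing, camera): "at" ([column, row] as shares, 0 to 1, of the picture: columns of its width, rows of its height: a listed point, or the origin of a listed thing).
The state is a dict: "t": time; "joint_pos": joint angles; "qd": joint speeds; "tau": joint torques, N m; "position": TCP position; "tcp_rot": TCP orientation; "ft_force": force on the tool from outside, world axes, zero at the start; "ft_torque": the same for the moment, N m; "gripper_width": opening from 0.0 (shut) to 1.0 (fully open); "grip_force": force on a finger pad.
Only numpy, scipy, OpenCV 4.12 (cv2) and the standard library are available. Lean on these libraries where they do the work, as an engineer would, in place of code of your own. Each camera call takes 0.05 s, during which the arm holds its last target. There are 200 camera calls.

## Working session

There is one attempt and no reset: what is moved stays moved. The work goes in short steps, Python scripts to look and compute and a tool call to move; the robot and the scene stay as the last step left them, time stands still between calls to the robot, and variables do not carry over. Pictures are saved under pics/ and viewed, at most 10 in all, crops included, and the job is handed in when it is done.

Besides the shell and the picture viewer there is one more tool, called after "Emit:" as a command line: name --argument value ..., lists and objects as JSON in quotes. servo_tool: Moves the arm, as the interface text tells. Shifts and turns lie within -1 to 1; 1 stands for 0.025 m of shift or 4 degrees of turn. Its arguments: {"type":"object","properties":{"slide":{"type":"array"},"rotation":{"type":"array"},"fingers":{"type":"array"},"newtons":{"type":"number"}},"required":["slide","rotation","fingers"]}

```bash
mkdir -p pics
cat > h.py <<'E'
import numpy as np, cv2
from rig import monitor, vision, ticket
from scipy.spatial.transform import Rotation as R
def cam(n):
    p=vision.camera_params(n); K=np.array(p["camera_matrix"],float)
    return K,float(p["k1"]),R.from_rotvec(np.ravel(p["rvec"])).as_matrix(),np.ravel(p["tvec"]).astype(float)
def ray(c,uv):
    K,k1,Rm,t=c
    d=np.array([(uv[0]-K[0,2])/K[0,0],(uv[1]-K[1,2])/K[1,1]])
    s=d.copy()
    for _ in range(30): s=d/(1+k1*(s@s))
    v=Rm.T@np.r_[s,1]; return -Rm.T@t, v/np.linalg.norm(v)
def atz(c,uv,z):
    o,v=ray(c,uv); return o+v*(z-o[2])/v[2]
def proj(c,P):
    K,k1,Rm,t=c; q=Rm@np.asarray(P,float)+t; s=q[:2]/q[2]; s=s*(1+k1*(s@s))
    return np.array([K[0,0]*s[0]+K[0,2],K[1,1]*s[1]+K[1,2]])
def px(d): return np.array(d["at"])*[560,420]
def tri(rs):
    A=sum(np.eye(3)-np.outer(v,v) for o,v in rs); b=sum((np.eye(3)-np.outer(v,v))@o for o,v in rs)
    return np.linalg.solve(A,b)
E
python3 - <<'E'
from h import *
np.set_printoptions(precision=3,suppress=True)
o=monitor.get_obs(); print(o["t"],o["position"],o["tcp_rot"],o["ft_force"],o["gripper_width"])
ims=[]
for n in ["scene","top"]:
    im=vision.grab_frame(n); cv2.imwrite(f"pics/{n}0.png",im)
    c=cam(n); print(n,"cam at",-c[2].T@c[3],c[0][0,0])
    for th in ["weight","weight_handle","tester","hook_seat","hook_tip","lever_grip","lever_pivot","spool","can","driver"]:
        print(th,[(px(d).round(1).tolist(),round(d["score"],2),atz(c,px(d),{"weight_handle":.105,"hook_seat":.165,"hook_tip":.18,"lever_grip":.182,"lever_pivot":.135}.get(th,0))[:2].round(3).tolist()) for d in vision.mark_of(th,n)])
print(monitor.get_obs()["t"])
E
```

```text
0.0 [ 0.265 -0.566  0.404] [-3.14   0.     0.438] [ 0.168 -0.21  -0.523] 1.0034614766481311
scene cam at [ 1.008 -0.449  1.141] 409.5137438500631
weight [([335.6, 176.0], 0.84, [0.526, 0.283]), ([390.3, 182.2], 0.62, [0.674, 0.404]), ([350.6, 149.2], 0.51, [0.481, 0.414])]
weight_handle [([404.6, 158.4], 0.95, [0.676, 0.437]), ([339.3, 158.1], 0.89, [0.53, 0.278]), ([354.5, 133.0], 0.69, [0.491, 0.398])]
tester [([263.2, 236.6], 0.87, [0.533, -0.061]), ([164.9, 263.8], 0.51, [0.399, -0.345])]
hook_seat [([282.9, 179.5], 0.82, [0.499, 0.053])]
hook_tip [([287.3, 171.4], 0.55, [0.494, 0.075])]
lever_grip [([214.7, 224.4], 0.76, [0.492, -0.194])]
lever_pivot [([283.5, 177.9], 0.56, [0.48, 0.074])]
spool [([165.0, 261.7], 0.65, [0.393, -0.341])]
can [([182.0, 313.4], 0.84, [0.561, -0.399])]
driver [([327.3, 287.0], 0.66, [0.787, -0.035])]
top cam at [ 0.401 -0.01   1.221] 409.4428365359179
weight [([138.5, 247.2], 0.68, [0.476, 0.417]), ([146.8, 179.9], 0.67, [0.683, 0.406]), ([183.4, 236.7], 0.63, [0.511, 0.283]), ([295.2, 226.7], 0.57, [0.548, -0.051]), ([390.5, 277.8], 0.24, [0.401, -0.336])]
weight_handle [([130.3, 248.6], 0.94, [0.466, 0.402]), ([130.8, 170.1], 0.85, [0.686, 0.417]), ([171.0, 229.8], 0.58, [0.52, 0.293])]
tester [([296.4, 230.8], 0.87, [0.535, -0.055])]
hook_seat [([255.7, 235.4], 0.56, [0.503, 0.056])]
hook_tip [([245.3, 234.9], 0.82, [0.502, 0.082])]
lever_grip [([354.9, 243.2], 0.6, [0.487, -0.197])]
lever_pivot [([304.6, 252.9], 0.79, [0.462, -0.072])]
spool [([394.2, 278.3], 0.72, [0.4, -0.347])]
can [([407.2, 224.5], 0.98, [0.561, -0.389]), ([306.9, 253.9], 0.43, [0.467, -0.087])]
driver [([286.8, 155.5], 0.81, [0.768, -0.022]), ([175.3, 231.3], 0.54, [0.526, 0.309]), ([182.8, 233.1], 0.33, [0.522, 0.286])]
1.1
```

Run:
```python
import cv2,numpy as np
a=cv2.imread("pics/scene0.png");b=cv2.imread("pics/top0.png")
x=cv2.resize(a[90:330,130:450],(800,600),interpolation=cv2.INTER_CUBIC);cv2.imwrite("pics/s1.png",x)
y=cv2.resize(b[120:300,90:330],(800,600),interpolation=cv2.INTER_CUBIC);cv2.imwrite("pics/t1.png",y)
```

```text
(no output)
```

View pics/s1.png

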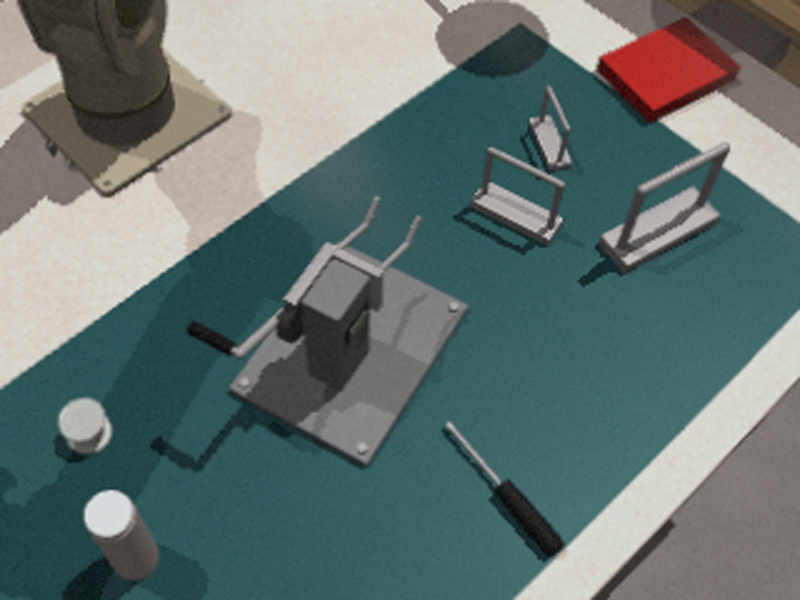

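View pics/t1.png

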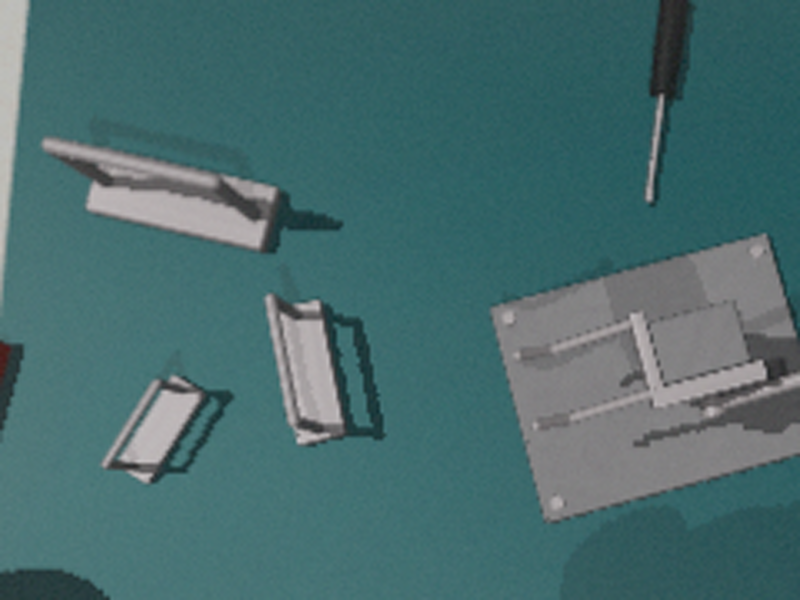

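Top view: the large weight is at crop (165,190), the middle-sized at (310,365) and the small at (155,430). The same three appear in the scene view at (660,205), (517,195) and (550,130). The middle one's bar measures about 41 px, or about 121 mm, which matches the 124 mm given, and the enlarged crop confirms it. The tester is at (650,370) with its hook pointing left (+y). Next I'll fit both poses.

```bash
cat > fit.py <<'E'
from h import *
from scipy.optimize import least_squares
np.set_printoptions(precision=4,suppress=True)
def W(p,q):
    c,s=np.cos(p[2]),np.sin(p[2]); return np.array([p[0]+c*q[0]-s*q[1],p[1]+s*q[0]+c*q[1],q[2]])
def fit(obs,p0):
    f=lambda p: np.concatenate([proj(c,W(p,q))-uv for c,uv,q in obs])
    r=least_squares(f,p0,loss="soft_l1",f_scale=1.5); print(r.x, "yaw deg",np.degrees(r.x[2])); print(f(r.x).reshape(-1,2).round(1).tolist()); return r.x
E
python3 - <<'E'
from fit import *
S,T=cam("scene"),cam("top")
s=lambda u,v: np.array([u/2.5+130,v/2.5+90]); t=lambda u,v: np.array([u/(10/3)+90,v/(10/3)+120])
seat=(0,.111,.165);tip=(0,.137,.18);g=(-.083,-.121,.182);pv=(-.083,0,.135)
fit([(S,np.array([263.2,236.6]),(0,0,0)),(S,np.array([282.9,179.5]),seat),(S,np.array([287.3,171.4]),tip),(S,np.array([214.7,224.4]),g),
(T,np.array([296.4,230.8]),(0,0,0)),(T,np.array([255.7,235.4]),seat),(T,np.array([245.3,234.9]),tip),(T,np.array([354.9,243.2]),g),(T,np.array([304.6,252.9]),pv),
(T,t(490,308),(.1,.16,.014)),(T,t(548,522),(-.1,.16,.014)),(T,t(770,235),(.1,-.1,.014)),
(S,s(467,308),(.1,.16,.014)),(S,s(366,466),(.1,-.1,.014)),(S,s(230,390),(-.1,-.1,.014))],[.53,-.06,.28])
h=(0,0,.105)
fit([(S,np.array([335.6,176.]),(0,0,0)),(S,np.array([339.3,158.1]),h),(T,np.array([183.4,236.7]),(0,0,0)),(T,np.array([171.,229.8]),h),
(T,t(270,297),(.057,0,.105)),(T,t(298,438),(-.057,0,.105)),(S,s(490,150),(-.055,0,.107)),(S,s(562,184),(.055,0,.107)),
(T,t(345,430),(-.062,-.022,.016)),(T,t(322,300),(.062,-.022,.016)),(S,s(472,200),(-.062,-.022,.016)),(S,s(552,240),(.062,-.022,.016))],[.515,.285,.19])
E
```

```text
[ 0.5362 -0.056   0.2822] yaw deg 16.17164827603628
[[1.8, -0.2], [0.8, 1.7], [1.0, 0.7], [-0.7, -0.1], [0.4, -0.3], [2.3, -0.8], [2.5, 1.7], [-0.9, -1.5], [2.5, 2.2], [-0.6, -0.8], [-1.3, 0.4], [-0.8, -1.0], [0.3, -2.1], [-0.5, -1.3], [-1.6, -2.0]]
[0.5248 0.2837 0.2545] yaw deg 14.581647377885762
[[-0.2, -0.4], [0.1, -1.7], [0.1, -4.7], [3.6, -1.8], [-0.4, -1.0], [-0.7, -3.2], [-1.3, -1.1], [-0.3, -0.4], [0.3, 1.1], [-1.2, -0.3], [-1.6, -0.6], [-1.7, -0.8]]
```

Emit:
servo_tool --slide '[[0.3,-0.3,-0.2],[0.6,-0.6,-0.2],[0.73,-0.69,-0.2],[0.73,-0.69,-0.2],[0.73,-0.69,-0.2],[0.73,-0.69,-0.2],[0.73,-0.69,-0.2],[0.73,-0.69,-0.2],[0.73,-0.69,-0.2],[0.73,-0.69,-0.2],[0.73,-0.69,0],[0.73,-0.69,0],[0.73,-0.69,0],[0.73,-0.69,0],[0.73,-0.69,0],[0.73,-0.69,0],[0.73,-0.69,0],[0.73,-0.69,0],[0.73,-0.69,0],[0.73,-0.69,0]]' --rotation '[[0,0,0],[0,0,0],[0,0,0.3],[0,0,0],[0,0,0],[0,0,0],[0,0,0],[0,0,0],[0,0,0],[0,0,0],[0,0,0],[0,0,0],[0,0,0],[0,0,0],[0,0,0],[0,0,0],[0,0,0],[0,0,0],[0,0,0],[0,0,0]]' --fingers '[-1,-1,-1,-1,-1,-1,-1,-1,-1,-1,-1,-1,-1,-1,-1,-1,-1,-1,-1,-1]' --newtons 60

```text
t: 2.77
position: [0.4499, -0.117, 0.4552]
tcp_rot: [3.141, -0.0, 0.417]
ft_force: [0.8, 0.4, -0.2]
gripper_width: 0.999
grip_force: 0.0
```

Emit:
servo_tool --slide '[[0.58,-0.84,0],[0.58,-0.84,0],[0.58,-0.84,0],[0.58,-0.84,0],[0.58,-0.84,0],[0.58,-0.84,0],[0.58,-0.84,0],[0.58,-0.84,0],[0.58,-0.84,0],[0.58,-0.84,0],[0.58,-0.84,0],[0.58,-0.84,0],[0.58,-0.84,0],[0.58,-0.84,0],[0.58,-0.84,0],[0.5,-0.84,0],[0,0,0.7],[0,0,0.7],[0,0,0.6],[0,0,0]]' --rotation '[[0,0,0],[0,0,0],[0,0,0],[0,0,0],[0,0,0],[0,0,0],[0,0,0],[0,0,0],[0,0,0],[0,0,0],[0,0,0],[0,0,0],[0,0,0],[0,0,0],[0,0,0],[0,0,0],[0,0,0.8],[0,0,0.8],[0,0,0.8],[0,0,0]]' --fingers '[-1,-1,-1,-1,-1,-1,-1,-1,-1,-1,-1,-1,-1,-1,-1,-1,-1,-1,-1,-1]'

```text
t: 4.43
position: [0.5232, 0.2813, 0.4021]
tcp_rot: [3.14, 0.004, 0.247]
ft_force: [-0.7, -1.1, -0.3]
gripper_width: 0.996
grip_force: 0.0
```

Run:
```python
from fit import *
print(monitor.get_obs()["position"],monitor.get_obs()["tcp_rot"])
c=cam("wrist"); im=vision.grab_frame("wrist"); cv2.imwrite("pics/w1.png",im); print("cam",-c[2].T@c[3],c[0][0,0])
for th,z in [("weight",0),("weight_handle",.105)]:
    print(th,[(px(d).round(1).tolist(),round(d["score"],2),atz(c,px(d),z)[:2]) for d in vision.mark_of(th,"wrist")])
```

```text
[0.5232 0.2813 0.4021] [3.14   0.0039 0.2474]
cam [0.589  0.2981 0.372 ] 292.492219828409
weight [([207.8, 26.8], 0.86, array([0.6776, 0.4085])), ([282.5, 175.5], 0.75, array([0.5303, 0.2826])), ([172.1, 195.3], 0.6, array([0.4698, 0.4172]))]
weight_handle [([147.2, 210.9], 0.92, array([0.4823, 0.4051])), ([280.1, 202.5], 0.57, array([0.5215, 0.2829]))]
```

View pics/w1.png

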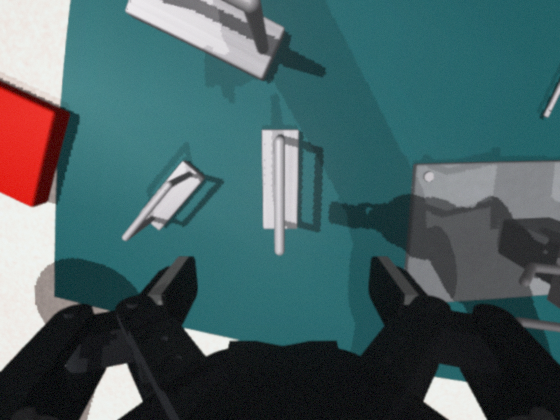

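The wrist view shows the middle weight's bar with corners (262,130), (299,130), (299,228) and (263,228). Its crossbar runs from (279,137) to (279,252) and is nearly aligned with the tool.

Run:
```python
from fit import *
c=cam("wrist"); a=lambda *x:np.array(x,float)
p=fit([(c,a(262,130),(.062,.022,.016)),(c,a(299,130),(.062,-.022,.016)),(c,a(299,228),(-.062,-.022,.016)),(c,a(263,228),(-.062,.022,.016)),
(c,a(279.5,137),(.057,0,.105)),(c,a(279.5,252),(-.057,0,.105)),(c,a(282.5,175.5),(0,0,0)),(c,a(280.1,202.5),(0,0,.105))],[.52,.283,.25])
o=monitor.get_obs(); r=R.from_euler("xyz",o["tcp_rot"])
print(r.inv().apply(np.r_[p[:2],.105+.155]-o["position"])/.025)
```

```text
[0.5272 0.285  0.2514] yaw deg 14.401825723561627
[[0.1, -0.0], [-0.1, -0.0], [-1.4, 0.3], [0.9, 0.3], [0.4, -0.7], [0.7, 0.9], [-1.8, 3.6], [-0.0, -4.8]]
[ 0.1504 -0.0991  5.8378]
```

Emit:
servo_tool --slide '[[0.1,-0.1,0.3],[0,0,0.7],[0,0,0.8],[0,0,0.8],[0,0,0.8],[0,0,0.7],[0,0,0.6],[0,0,0.5],[0,0,0.4],[0,0,0.2],[0,0,0],[0,0,0],[0,0,0],[0,0,0],[0,0,0],[0,0,0],[0,0,0],[0,0,0],[0,0,0],[0,0,0]]' --rotation '[[0,0,0],[0,0,0],[0,0,0],[0,0,0],[0,0,0],[0,0,0],[0,0,0],[0,0,0],[0,0,0],[0,0,0],[0,0,0],[0,0,0],[0,0,0],[0,0,0],[0,0,0],[0,0,0],[0,0,0],[0,0,0],[0,0,0],[0,0,0]]' --fingers '[-1,-1,-1,-1,-1,-1,-1,-1,-1,-1,-1,0,0.4,0.6,0.7,1,1,1,1,1]' --newtons 60

```text
t: 6.25
position: [0.526, 0.2847, 0.26]
tcp_rot: [-3.141, -0.0, 0.25]
ft_force: [0.2, 2.0, 2.6]
gripper_width: 0.089
grip_force: 58.5
```

Emit:
servo_tool --slide '[[0,0,-0.2],[0,0,-0.4],[0,0,-0.5],[0,0,-0.6],[0,0,-0.6],[0,0,-0.6],[0,0,-0.5],[0,0,-0.4],[0,0,-0.2],[-0.1,0.1,0],[-0.2,0.3,0],[-0.4,0.5,0],[-0.5,0.7,0],[-0.5,0.7,0],[-0.5,0.7,0],[-0.5,0.6,0],[-0.4,0.5,0],[-0.2,0.3,0],[-0.1,0.2,0],[0,0,0]]' --rotation '[[0,0,0],[0,0,0],[0,0,0],[0,0,-0.2],[0,0,-0.26],[0,0,0],[0,0,0],[0,0,0],[0,0,0],[0,0,0],[0,0,0],[0,0,0],[0,0,0],[0,0,0],[0,0,0],[0,0,0],[0,0,0],[0,0,0],[0,0,0],[0,0,0]]' --fingers '[1,1,1,1,1,1,1,1,1,1,1,1,1,1,1,1,1,1,1,1]' --newtons 60

```text
t: 7.92
position: [0.4763, 0.1491, 0.3594]
tcp_rot: [3.141, 0.0, 0.28]
ft_force: [0.1, -0.4, -7.2]
gripper_width: 0.092
grip_force: 58.5
```

Run:
```python
from fit import *
o=monitor.get_obs(); print(o["position"],o["tcp_rot"],o["ft_force"],o["ft_torque"],o["gripper_width"])
ims=[]
for n in ["scene","wrist"]:
    im=vision.grab_frame(n); c=cam(n)
    for th,z in [("weight_handle",o["position"][2]-.155),("hook_seat",.165),("hook_tip",.18),("lever_grip",.182)]:
        print(n,th,[(px(d).round(1).tolist(),round(d["score"],2),atz(c,px(d),z)[:2]) for d in vision.mark_of(th,n)])
    ims.append(im)
a=cv2.resize(ims[0][100:310,190:390],(400,420)); cv2.imwrite("pics/m2.png",cv2.resize(np.hstack([a,cv2.resize(ims[1],(560,420))]),(800,350)))
```

```text
[0.4763 0.1491 0.3594] [3.1407 0.0005 0.2798] [ 0.0858 -0.4303 -7.217 ] [-0.0639  0.0059  0.0209] 0.09185059848812174
scene weight_handle [([402.9, 157.3], 0.85, array([0.7018, 0.352 ])), ([301.7, 147.2], 0.77, array([0.4708, 0.1563])), ([352.9, 134.5], 0.49, array([0.5409, 0.3089]))]
scene hook_seat [([283.0, 178.3], 0.84, array([0.4961, 0.0565]))]
scene hook_tip [([287.9, 171.8], 0.74, array([0.4965, 0.0755]))]
scene lever_grip [([212.8, 224.0], 0.85, array([ 0.4872, -0.1969]))]
wrist weight_handle []
wrist hook_seat []
wrist hook_tip [([283.6, 278.1], 0.41, array([0.4623, 0.1467]))]
wrist lever_grip []
```

View pics/m2.png

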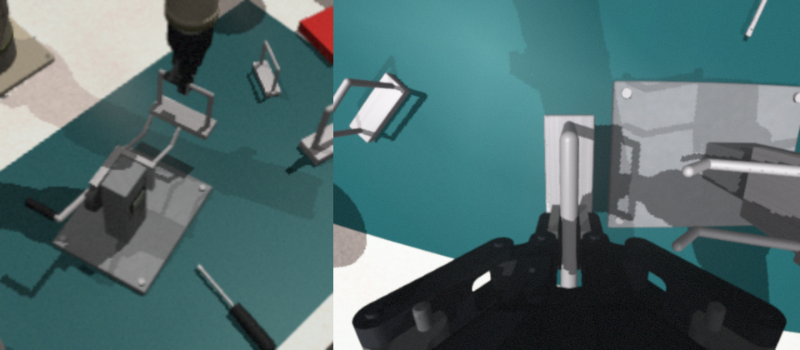

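The weight is held level. The two upturned tips show in the wrist view at about (427,206) and (420,289) in its own pixels, so I'll check the tester pose against them.

Run:
```python
from fit import *
c=cam("wrist"); p=[.5362,-.056,.2822]
for uv,x in [((426.8,206.4),.028),((419.6,289),-.028)]:
    print(atz(c,uv,.178), W(p,(x,.137,.178)), proj(c,W(p,(x,.137,.178))))
print(W(p,(0,.111,.2)),W(p,(-.083,-.121,.182)))
```

```text
[0.5243 0.0827 0.178 ] [0.5249 0.0834 0.178 ] [426.0906 204.9324]
[0.4761 0.0656 0.178 ] [0.4712 0.0678 0.178 ] [413.0804 295.1748]
[0.5053 0.0506 0.2   ] [ 0.4902 -0.1953  0.182 ]
```

Emit:
servo_tool --slide '[[0,0.1,0],[0,0.2,0],[0,0.3,0],[0,0.4,0],[0,0.4,0],[0,0.4,0],[0,0.4,0],[0,0.4,0],[0,0.4,0],[0,0.4,0],[0,0.3,0],[0,0.2,0],[0,0.15,0],[0,0.05,0],[0,0,0],[0,0,0]]' --rotation '[[0,0,0],[0,0,0],[0,0,0],[0,0,0],[0,0,0],[0,0,0],[0,0,0],[0,0,0],[0,0,0],[0,0,0],[0,0,0],[0,0,0],[0,0,0],[0,0,0],[0,0,0],[0,0,0]]' --fingers '[1,1,1,1,1,1,1,1,1,1,1,1,1,1,1,1]'

```text
t: 9.75
position: [0.5047, 0.0523, 0.3597]
tcp_rot: [-3.141, -0.0, 0.282]
ft_force: [0.7, -0.3, -6.4]
gripper_width: 0.091
grip_force: 58.5
```

Run:
```python
from fit import *
o=monitor.get_obs(); print(o["position"],o["tcp_rot"],o["ft_force"])
ims=[vision.grab_frame(n) for n in ["scene","wrist"]]
a=cv2.resize(ims[0][120:260,210:350],(420,420),interpolation=cv2.INTER_CUBIC); cv2.imwrite("pics/m3.png",cv2.resize(np.hstack([a,ims[1][100:310,200:480].repeat(2,0).repeat(2,1)]),(800,343)))
```

```text
[0.5047 0.0523 0.3597] [-3.1414 -0.0001  0.2821] [ 0.6778 -0.3127 -6.4165]
```

View pics/m3.png

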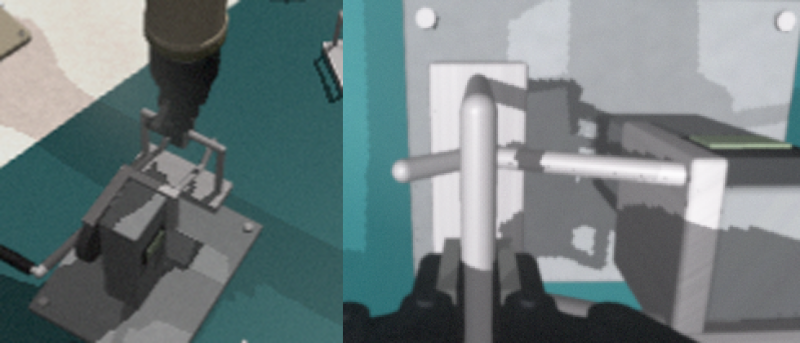

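The weight is over the prongs, with the crossbar above their valley and the flat bar below them. Lowering now.

Emit:
servo_tool --slide '[[0,0,0.1],[0,0,0.2],[0,0,0.25],[0,0,0.25],[0,0,0.2],[0,0,0.15],[0,0,0.1],[0,0,0.1],[0,0,0.08],[0,0,0.05],[0,0,0.04],[0,0,0],[0,0,0]]' --rotation '[[0,0,0],[0,0,0],[0,0,0],[0,0,0],[0,0,0],[0,0,0],[0,0,0],[0,0,0],[0,0,0],[0,0,0],[0,0,0],[0,0,0],[0,0,0]]' --fingers '[1,1,1,1,1,1,1,1,1,1,1,1,1]'

```text
t: 10.93
position: [0.5048, 0.0518, 0.3218]
tcp_rot: [3.141, -0.0, 0.281]
ft_force: [1.2, 0.1, -6.7]
gripper_width: 0.09
grip_force: 58.5
```

Emit:
servo_tool --slide '[[0,0,0.04],[0,0,0.04],[0,0,0.04],[0,0,0]]' --rotation '[[0,0,0],[0,0,0],[0,0,0],[0,0,0]]' --fingers '[1,1,1,1]'

```text
t: 11.27
position: [0.5052, 0.0515, 0.3194]
tcp_rot: [3.14, -0.001, 0.281]
ft_force: [0.3, -2.7, 1.9]
gripper_width: 0.093
grip_force: 59.4
```

Emit:
servo_tool --slide '[[0,0,0],[0,0,0],[0,0,0],[0,0,0],[0,0,0],[0,0,0],[0,0,0],[0,0,0],[0,0,0],[0,0,0]]' --rotation '[[0,0,0],[0,0,0],[0,0,0],[0,0,0],[0,0,0],[0,0,0],[0,0,0],[0,0,0],[0,0,0],[0,0,0]]' --fingers '[0.8,0.75,0.7,0.6,0.5,0.4,0.3,0.2,0.2,0.2]'

```text
t: 12.1
position: [0.5048, 0.0518, 0.3187]
tcp_rot: [3.142, 0.0, 0.281]
ft_force: [0.3, 0.8, -0.1]
gripper_width: 0.403
grip_force: 0.0
```

Run:
```python
from fit import *
o=monitor.get_obs(); print(o["position"],o["tcp_rot"],o["ft_force"],o["gripper_width"])
ims=[vision.grab_frame(n) for n in ["scene","wrist"]]
a=cv2.resize(ims[0][120:260,210:350],(420,420),interpolation=cv2.INTER_CUBIC); cv2.imwrite("pics/m4.png",cv2.resize(np.hstack([a,ims[1][100:310,200:480].repeat(2,0).repeat(2,1)]),(800,343)))
```

```text
[0.5048 0.0518 0.3187] [3.1416 0.     0.2814] [ 0.2651  0.845  -0.1399] 0.4030306073170384
```

View pics/m4.png

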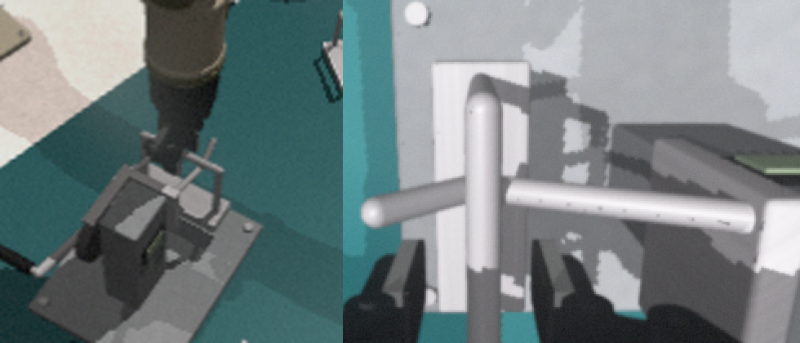

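The weight rests across both prongs and the fingers are clear of it. Going up and over to the lever.

Emit:
servo_tool --slide '[[0,0,-0.1],[0,0,-0.3],[0,0,-0.5],[0,0,-0.7],[0,0,-0.8],[0,0,-0.8],[0,0,-0.8],[0,0,-0.7],[-0.1,0.3,-0.5],[-0.22,0.6,0],[-0.3,0.85,0],[-0.35,0.95,0],[-0.35,0.95,0],[-0.35,0.95,0],[-0.35,0.95,0],[-0.35,0.95,0],[-0.35,0.95,0],[-0.3,0.9,0],[-0.2,0.6,0],[-0.1,0.33,0]]' --rotation '[[0,0,0],[0,0,0],[0,0,0],[0,0,0],[0,0,0],[0,0,0],[0,0,0],[0,0,0],[0,0,0],[0,0,0],[0,0,0],[0,0,0],[0,0,0],[0,0,0],[0,0,0],[0,0,0],[0,0,0],[0,0,0],[0,0,0],[0,0,0]]' --fingers '[0.2,0.2,0.2,0.2,0.2,0.2,0.2,0.2,0.2,0.2,0,-0.2,-0.2,-0.2,-0.2,-0.2,-0.2,-0.2,-0.2,-0.2]'

```text
t: 13.87
position: [0.4887, -0.1971, 0.4492]
tcp_rot: [3.141, 0.0, 0.278]
ft_force: [0.2, 0.8, -0.3]
gripper_width: 0.598
grip_force: 0.0
```

Run:
```python
from fit import *
o=monitor.get_obs(); print(o["position"],o["tcp_rot"],o["ft_force"],o["gripper_width"])
ims=[]
for n in ["scene","wrist"]:
    im=vision.grab_frame(n); c=cam(n); ims.append(im)
    for th,z in [("weight_handle",.165),("lever_grip",.182),("hook_tip",.18)]:
        print(n,th,[(px(d).round(1).tolist(),round(d["score"],2),atz(c,px(d),z)[:2]) for d in vision.mark_of(th,n)])
a=cv2.resize(ims[0][120:260,210:350],(420,420),interpolation=cv2.INTER_CUBIC); cv2.imwrite("pics/m5.png",cv2.resize(np.hstack([a,ims[1]]),(800,343)))
```

```text
[ 0.4887 -0.1971  0.4492] [3.141  0.0002 0.2781] [ 0.2405  0.8456 -0.337 ] 0.5982632030074642
scene weight_handle [([404.0, 157.7], 0.75, array([0.6923, 0.3869])), ([282.3, 182.7], 0.74, array([0.5063, 0.0439])), ([352.8, 130.3], 0.69, array([0.509 , 0.3543]))]
scene lever_grip [([215.4, 223.6], 0.8, array([ 0.491, -0.191]))]
scene hook_tip [([287.7, 172.3], 0.62, array([0.4974, 0.0738]))]
wrist weight_handle []
wrist lever_grip [([287.4, 211.1], 0.56, array([ 0.491 , -0.1964]))]
wrist hook_tip []
```

View pics/m5.png

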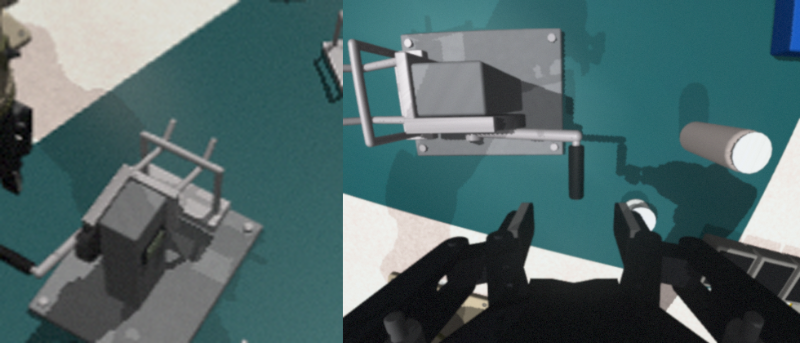

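The weight hangs across both prongs. The black lever grip lies between the fingers, at about (576,172) in the composite, so I'll lower and pinch it.

Emit:
servo_tool --slide '[[0.05,-0.05,0.2],[0,0,0.5],[0,0,0.7],[0,0,0.7],[0,0,0.7],[0,0,0.6],[0,0,0.5],[0,0,0.4],[0,0,0.2],[0,0,0],[0,0,0],[0,0,0],[0,0,0],[0,0,0],[0,0,0],[0,0,0],[0,0,0],[0,0,0]]' --rotation '[[0,0,0],[0,0,0],[0,0,0],[0,0,0],[0,0,0],[0,0,0],[0,0,0],[0,0,0],[0,0,0],[0,0,0],[0,0,0],[0,0,0],[0,0,0],[0,0,0],[0,0,0],[0,0,0],[0,0,0],[0,0,0]]' --fingers '[-0.2,-0.2,-0.2,-0.2,-0.2,-0.2,-0.2,-0.2,-0.2,-0.2,0.1,0.3,0.4,0.5,0.6,1,1,1]' --newtons 60

```text
t: 15.77
position: [0.4907, -0.1944, 0.3372]
tcp_rot: [3.137, -0.002, 0.28]
ft_force: [3.9, -7.7, -0.1]
gripper_width: 0.166
grip_force: 58.4
```

Run:
```python
from fit import *
o=monitor.get_obs(); print(o["t"],o["position"],o["tcp_rot"],o["ft_force"],o["gripper_width"])
p=[.5362,-.056,.2822]; d=o["position"][:2]-np.array(p[:2]); c,s=np.cos(p[2]),np.sin(p[2])
print("tester frame",c*d[0]+s*d[1],-s*d[0]+c*d[1])
a=np.linspace(1.2,0,13); P=np.c_[-.13*np.sin(a),.135+.13*np.cos(a)]; print((np.diff(P,axis=0)/.025*[-1,-1]).round(2).tolist())
```

```text
15.7667 [ 0.4907 -0.1944  0.3372] [ 3.1375 -0.0021  0.2796] [ 3.8874 -7.7247 -0.1296] 0.16552503752089018
tester frame -0.08223245921047581 -0.1202632242432249
[[-0.21, -0.47], [-0.26, -0.45], [-0.3, -0.42], [-0.34, -0.39], [-0.38, -0.35], [-0.41, -0.31], [-0.44, -0.27], [-0.47, -0.23], [-0.49, -0.18], [-0.5, -0.13], [-0.51, -0.08], [-0.52, -0.03]]
```

Emit:
servo_tool --slide '[[0,-0.1,-0.23],[0,-0.11,-0.24],[0,-0.13,-0.23],[0,-0.13,-0.22],[0,-0.15,-0.21],[0,-0.15,-0.21],[0,-0.17,-0.2],[0,-0.17,-0.19],[0,-0.19,-0.18],[0,-0.19,-0.17],[0,-0.2,-0.16],[0,-0.21,-0.15],[0,0,0]]' --rotation '[[0,0,0],[0,0,0],[0,0,0],[0,0,0],[0,0,0],[0,0,0],[0,0,0],[0,0,0],[0,0,0],[0,0,0],[0,0,0],[0,0,0],[0,0,0]]' --fingers '[1,1,1,1,1,1,1,1,1,1,1,1,1]'

```text
t: 16.85
position: [0.4772, -0.148, 0.3978]
tcp_rot: [3.137, -0.002, 0.28]
ft_force: [2.2, -9.3, 2.8]
gripper_width: 0.168
grip_force: 58.9
```

```bash
cat > st.py <<'E'
from fit import *
o=monitor.get_obs(); print(o["t"],o["position"],o["tcp_rot"],o["ft_force"],o["gripper_width"],o["grip_force"])
p=[.5362,-.056,.2822]; d=o["position"][:2]-np.array(p[:2]); c,s=np.cos(p[2]),np.sin(p[2])
x,y,z=c*d[0]+s*d[1],-s*d[0]+c*d[1],o["position"][2]-.155-.135
print("tester frame",x,y,"r",np.hypot(y,z),"q",1.2+np.arctan2(y,z))
E
python3 st.py
```

```text
16.85 [ 0.4772 -0.148   0.3978] [ 3.137  -0.0017  0.2801] [ 2.1737 -9.2622  2.8412] 0.16771432417225618 58.925727009773254
tester frame -0.08230164682894744 -0.07194734537771201 r 0.12959090131993664 q 0.611410717223251
```

Emit:
servo_tool --slide '[[0,-0.2,-0.14],[0,-0.22,-0.13],[0,-0.23,-0.12],[0,-0.23,-0.11],[0,-0.24,-0.1],[0,-0.25,-0.09],[0,-0.25,-0.07],[0,-0.25,-0.06],[0,-0.2,-0.04],[0,-0.18,-0.03],[0,-0.15,-0.02],[0,-0.12,-0.01],[0,-0.1,-0.01],[0,-0.1,0],[0,-0.08,0],[0,-0.05,0],[0,0,0],[0,0,0]]' --rotation '[[0,0,0],[0,0,0],[0,0,0],[0,0,0],[0,0,0],[0,0,0],[0,0,0],[0,0,0],[0,0,0],[0,0,0],[0,0,0],[0,0,0],[0,0,0],[0,0,0],[0,0,0],[0,0,0],[0,0,0],[0,0,0]]' --fingers '[1,1,1,1,1,1,1,1,1,1,1,1,1,1,1,1,1,1]'

```text
t: 18.35
position: [0.4573, -0.0796, 0.4201]
tcp_rot: [3.139, -0.001, 0.28]
ft_force: [-1.2, -5.4, 4.5]
gripper_width: 0.164
grip_force: 59.0
```

```bash
python3 st.py
python3 - <<'E'
from fit import *
ims=[]
for n in ["scene","top"]:
    im=vision.grab_frame(n); c=cam(n); ims.append(im)
    for th,z in [("weight_handle",.184),("hook_tip",.199),("weight",.079)]:
        print(n,th,[(px(d).round(1).tolist(),round(d["score"],2),atz(c,px(d),z)[:2]) for d in vision.mark_of(th,n)])
a=cv2.resize(ims[0][110:250,210:350],(420,420),interpolation=cv2.INTER_CUBIC); b=cv2.resize(ims[1][180:280,230:330],(420,420)); cv2.imwrite("pics/m6.png",cv2.resize(np.hstack([a,b]),(800,400)))
E
```

```text
18.35 [ 0.4573 -0.0796  0.4201] [ 3.1388 -0.0007  0.28  ] [-1.2114 -5.4119  4.4718] 0.1639288269313412 59.04789447784424
tester frame -0.08231307014467246 -0.000700662533089088 r 0.13014365660103666 q 1.1946162115295929
scene weight_handle [([353.2, 133.9], 0.72, array([0.5297, 0.3279])), ([280.3, 178.3], 0.66, array([0.5007, 0.0408])), ([403.3, 157.6], 0.66, array([0.6967, 0.3694]))]
scene hook_tip [([290.0, 169.3], 0.84, array([0.5043, 0.0759])), ([285.2, 198.3], 0.21, array([ 0.5678, -0.0037]))]
scene weight [([388.3, 184.2], 0.79, array([0.6973, 0.334 ])), ([351.8, 147.5], 0.68, array([0.5152, 0.3625])), ([281.3, 195.8], 0.64, array([0.4966, 0.0504]))]
top weight_handle [([258.8, 237.1], 0.94, array([0.4971, 0.0473])), ([129.0, 168.9], 0.65, array([0.669 , 0.3919])), ([128.3, 248.1], 0.55, array([0.4622, 0.3784]))]
top hook_tip [([245.3, 236.8], 0.72, array([0.4957, 0.0803]))]
top weight [([147.2, 182.4], 0.82, array([0.6573, 0.377 ])), ([136.7, 246.4], 0.69, array([0.4736, 0.3943])), ([257.0, 237.2], 0.65, array([0.5064, 0.0581]))]
```

View pics/m6.png

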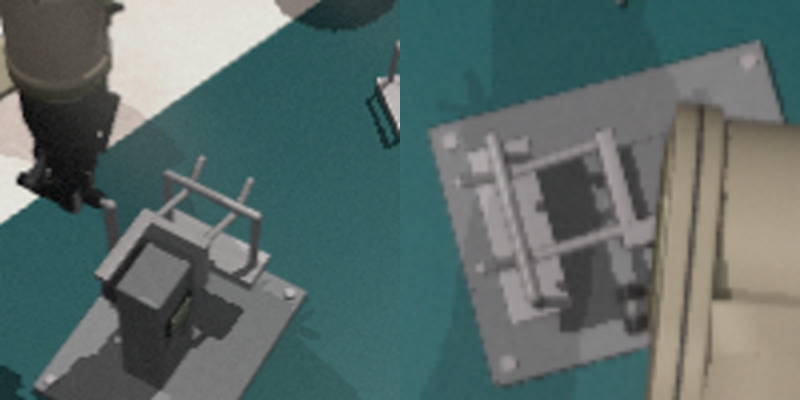

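The lever is upright (q ≈ 1.19, grip at z = 265 mm). The weight hangs level and clear on both prongs. I'll hold still a moment so it settles, then hand in.

Emit:
servo_tool --slide '[[0,0,0],[0,0,0],[0,0,0],[0,0,0],[0,0,0],[0,0,0],[0,0,0],[0,0,0],[0,0,0],[0,0,0],[0,0,0],[0,0,0],[0,0,0],[0,0,0],[0,0,0],[0,0,0],[0,0,0],[0,0,0],[0,0,0],[0,0,0]]' --rotation '[[0,0,0],[0,0,0],[0,0,0],[0,0,0],[0,0,0],[0,0,0],[0,0,0],[0,0,0],[0,0,0],[0,0,0],[0,0,0],[0,0,0],[0,0,0],[0,0,0],[0,0,0],[0,0,0],[0,0,0],[0,0,0],[0,0,0],[0,0,0]]' --fingers '[1,1,1,1,1,1,1,1,1,1,1,1,1,1,1,1,1,1,1,1]'

```text
t: 20.42
position: [0.4574, -0.0797, 0.4201]
tcp_rot: [3.139, -0.001, 0.28]
ft_force: [-0.7, -6.2, 3.8]
gripper_width: 0.166
grip_force: 59.1
```

```bash
python3 st.py
python3 - <<'E'
from h import *
a=vision.grab_frame("scene").astype(int); vision.grab_frame("top"); vision.grab_frame("top"); b=vision.grab_frame("scene").astype(int)
print("motion", np.abs(a-b)[150:220,260:310].mean(), np.abs(a-b)[300:,400:].mean())
print(ticket.hand_in())
E
```

```text
20.4167 [ 0.4574 -0.0797  0.4201] [ 3.1388 -0.0007  0.2798] [-0.7125 -6.2287  3.8196] 0.16595989624854315 59.052854776382446
tester frame -0.08230413606065042 -0.0008077964060253413 r 0.1301459364240824 q 1.193793109373706
motion 1.952 1.8498784722222221
the job is handed in; nothing more can be done
None
```

I hung the middle-sized weight on the hook and let go with the lever at rest, then swung the lever upright (about 1.19 of 1.2 rad) and handed the job in at about 20.6 s, still holding it there with the weight hanging still and no bystander touched; the verdict was not shown.

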